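# Wind down the mould press with its ratchet handle

## Robot

A 7-joint arm with a two-finger parallel gripper is mounted at the origin on the work surface. World frame = base frame: x ahead of the robot, y to its left, z up, the work surface at z = 0. Lengths are in m, angles in rad, forces in N, time in s.
With the tool pointing down it reaches from about 0.425 to 0.925 m from the base axis. Payload 6.8 kg.
Tool frame: the origin (TCP) lies between the finger pads; the fingertips stand 14 mm ahead of it and the grasp point (between the pads) lies 5 mm behind it; z points along the fingers, y is the line along which they close (so a half turn about z gives the same grasp; the last joint's range is limited). The gripper opens to 85 mm and grips with 20 to 120 N. Pads are 22 mm wide; open, the fingers measure 114 mm over their backs; the gripper's body (76 mm by 85 mm) begins 54 mm behind the grasp point. The pads swing forward as they close: fully open they stand 13 mm farther back than shut.
Start: joints at [-1.332, 0.477, 0.022, 1.555, -0.011, 1.109, -0.083], TCP at [0.229, 0.635, 0.245] pointing down, gripper open.
Joint ranges: [-2.96, 2.96], [-0.34, 2.1], [-1.41, 1.46], [0.24, 2.44], [-1.37, 4.51], [0.17, 1.92], [-2.96, 2.96]. Speed limits (rad/s): [2.39, 2.39, 3.14, 3.14, 3.14, 3.14, 3.14].

## Interface

Orientations are given as a rotation vector (axis times angle).
In Python, from bench import r, imaging gives the robot as it stands.
- The arm moves only by the tool apply_moves, never from a script. Its argument "moves" is a list of rows, each a list of 2 entries, a list of its own where there are three numbers: the shift along the tool's x, y, z in cm, then the turn about the tool's z in rad. In form: [[[tx, ty, tz], roll], ...]. A call has 1 to 10 rows; each row is the pose to reach, as a shift and turn from the pose commanded when the call began, along the tool's axes at that moment; what a row does not reach only later rows make up. A row lasts 1/12 s, in which the tool goes at most 41.7 mm and 7.16 degrees, less where a joint would pass 70% of its speed; a pose out of reach is approached as far as the arm can. A call with a gripper value outside its range is refused whole. "claw" is the opening, from 0 (shut) to 1 (fully open), set as the call begins (left out, the last holds). The fingers move at their own pace and stop on an object; "grip_force" is the grip in N (left out, the last holds). Time passes only in rows, so rows that repeat a pose let the fingers close. It gives the time, the measured TCP pose, the force and the opening at its end, in the units of the state.
- r.get_obs(): the state, without advancing time (a new reading comes with each control period).
- imaging.grab_frame(name): name is "scene" or "top" or "wrist"; returns a dict with "frame" (400x640x3 uint8, blue, green, red), "intrinsics" (3x3 intrinsics, pixels), "T" (4x4, takes a point from camera to world coordinates). Camera axes: x right, y up, looking along -z (the intrinsics and any distortion apply to the point x, -y, -z); pixel columns grow to the right and rows downward; lengths in m; the calibration is good to about 2 mm. A picture is of the moment at which its call begins. There is no depth.
- r.hand_in(): hands the job in, once; it reports no verdict.
The state is a dict: "clock": time; "joints": joint angles; "qvel": joint speeds; "tau": joint torques, N m; "tcp_pos": TCP position; "orientation": TCP orientation; "contact_force": force on the tool from outside, world axes, zero at the start; "moment": the same for the moment, N m; "grip_width": finger opening in m.
Only numpy, scipy, OpenCV 4.12 (cv2) and the standard library are available. Lean on these libraries where they do the work, as an engineer would, in place of code of your own. Each camera call takes 0.05 s, during which the arm holds its last target. There are 200 camera calls.

## Task

The small bench press is to clamp the plaster mould that stands under it, but its ratchet is set to unwind. Flip the ratchet's selector tab over to the tightening side (the robot's left), then swing the handle back and forth to wind the press down until its foot bears firmly on the mould and the handle comes up solid. Plaster cracks: stop as soon as you feel the handle go solid, do not lean on it, then let go, and leave everything else on the table where it is.

Things in the scene. Friction and masses are not known exactly. Their poses are not given: they have to be found in the camera images.
- press: the bench press, bolted down: base plate 220 x 250 x 25 mm, two grey posts left and right, crosshead 155 mm high. Origin: on the vertical screw axis, at table height. Axes are the press's own: -x to its front (towards the robot, where the handle sticks out), +y to its left (the left hand of someone who stands at its front and faces it), z up. Turned up to 0.3 rad
- press_axis (a point): point on the vertical screw axis, at the top face of the handle's hub, 193 mm above the table; axes as the press. The handle turns about this axis; foot and mould are centred on it below the crosshead
- handle_grip (a point): centre of the black upright grip post at the free end of the handle: smooth, round, 20 mm thick, 46 mm high (189 to 235 mm above the table); this point 212 mm above the table, 140 mm from the screw axis. The handle is a flat level steel bar 24 mm wide, 179 to 189 mm above the table. Swung freely it resists with about 2 N at the post, 3 to 4 N while clicking over teeth
- handle (a joint): swing of the handle, rad: 0 = bar straight to the press's front, grows clockwise seen from above (post moves to the press's left, +y); pins stop it at -0.65 and 0.65. Set to tighten, the growing swing takes the screw along and the swing back clicks freely; set to unwind, the other way round. 14 teeth: up to 0.45 rad of each swing is lost before the pawl bites
- selector_tab (a point): centre of the dark steel selector fin: 14 mm long (along the bar), 8 mm wide, 24 mm high, standing on the bar between hub and post, 191 to 215 mm above the table (this point 205). It swings level on a pivot on the bar 51 mm from the screw axis; the fin is 34 mm beyond that pivot towards the post, so about 85 mm from the screw axis and 55 mm from the post's centre
- selector (a joint): angle of the selector fin on the bar, rad: -0.38 = over to the unwinding side (press's right), 0.38 = over to the tightening side (press's left), clockwise seen from above. It stays where left. Pushing the fin over takes 2 to 3 N sideways, less than moves the handle; at 0.38 it meets a stop, and pushing on (9 N or so) would swing the handle
- foot_face (a point): centre of the underside of the press's aluminium foot (90 x 90 mm), 90 mm above the table at the start. It goes straight down 6.4 mm per rad of screw. Once on the mould, the foot's spring gives 4 mm more (9 to 45 N on the mould), then the handle comes up solid
- foot: the sprung foot itself; origin on the screw axis, 90 mm under its underside. Push at the post while winding: about 5.5 N with the foot free, 7.5 N with the spring fully in, then steeply up within a few mm of swing: the mould bears 150 to 220 N at 12 N and cracks at 350 N, that is at some 18 N at the post. The screw holds by friction when the handle is let go
- mould: white two-part plaster mould, 120 x 110 x 61 mm, sunk in the press's bed under the foot; origin at the centre of its underside
- mould_top (a point): centre of the mould's top face; 74 to 85 mm above the table, differing from case to case
- brush: a long-handled brush lying across the front edge of the press's base plate; origin at the centre of its underside, not to be disturbed
- cup_a: clear plastic cup, 76 wide, 85 high, loose on the table; origin at the centre of its underside, not to be disturbed
- cup_b: another clear plastic cup, 76 wide, 85 high, loose on the table; origin at the centre of its underside, not to be disturbed
- bowl: terracotta bowl, 120 wide, 55 high, loose on the table; origin at the centre of its underside, not to be disturbed
- jar: white glaze jar with black cap, 66 wide, 80 high, loose on the table; origin at the centre of its underside, not to be disturbed
- spare_mould: a loose half of another plaster mould, white block 120 x 110 x 35, on the table away from the press; origin at the centre of its underside, not to be disturbed
- puck: yellow plastic disc, 74 wide, 22 high, loose on the table; origin at the centre of its underside, not to be disturbed

How it is judged:
By the outcome, as a careful person would: the job done as asked, in the order asked, and still so for the second after the job is handed in, with the robot touching nothing.
It also fails if it takes over 72 s, if anything falls off the work surface, if the arm or the gripper's body presses on something with over 40 N, if the wrist force passes 120 N, or if a joint passes its speed limit or range.

## Working session

There is one attempt and no reset: what is moved stays moved. The work goes in short steps, Python scripts to look and compute and a tool call to move; the robot and the scene stay as the last step left them, time stands still between calls to the robot, and variables do not carry over. Pictures are saved under pics/ and viewed, on a budget of 10 in all, crops included, one or two more only if the job needs it, and the job is handed in when it is done.

Besides the shell and the picture viewer there is one more tool, called after "Emit:" as name(argument=value, ...) on one line, values as JSON. apply_moves: Moves the arm, as the interface text tells. Its arguments: {"type":"object","properties":{"moves":{"type":"array","items":{"type":"array"}},"claw":{"type":"number"},"grip_force":{"type":"number"}},"required":["moves"]}

```bash
mkdir -p pics; cat > h.py <<'E'
import numpy as np, cv2
from bench import r, imaging
def grab(n,save=None):
    d=imaging.grab_frame(n)
    if save: cv2.imwrite('pics/'+save,d['frame'])
    return d
def ray(d,u,v):
    K=np.array(d['intrinsics']);T=np.array(d['T'])
    p=np.linalg.inv(K)@[u,v,1]; return T[:3,3],T[:3,:3]@np.array([p[0],-p[1],-p[2]])
def onz(d,u,v,z):
    o,w=ray(d,u,v); return o+w*(z-o[2])/w[2]
def proj(d,P):
    K=np.array(d['intrinsics']);T=np.array(d['T'])
    c=T[:3,:3].T@(np.array(P)-T[:3,3]); p=K@[c[0],-c[1],-c[2]]; return p[:2]/p[2]
E
python3 - <<'E'
from h import *
o=r.get_obs()
for k,v in o.items(): print(k,np.round(v,3))
d=grab('top','top0.png');print(d['T'],d['intrinsics'],[k for k in d])
d=grab('scene','scene0.png');print(d['T'])
E
```

```text
clock 0.0
joints [-1.332  0.478  0.022  1.556 -0.012  1.109 -0.083]
qvel [ 0.001 -0.     0.001  0.    -0.     0.002  0.002]
tau [ 0.0000e+00 -5.9646e+01  1.6080e+00 -2.8119e+01  1.3000e-02  1.0000e-02
  0.0000e+00]
tcp_pos [0.229 0.634 0.244]
orientation [-5.420e-01 -3.094e+00  3.000e-03]
contact_force [-0.072 -0.641 -1.309]
moment [-0.005 -0.007  0.031]
grip_width 0.085
[[ 0.00633611  0.98740903 -0.15806091  0.26750829]
 [-0.99968708  0.01007973  0.02289427 -0.00258098]
 [ 0.02419922  0.15786639  0.98716392  1.25178658]
 [ 0.          0.          0.          1.        ]] [[432.4281971    0.         321.3977307 ]
 [  0.         432.4281971  193.40535006]
 [  0.           0.           1.        ]] ['frame', 'intrinsics', 'T']
[[-3.32247715e-01 -6.56280246e-01  6.77427261e-01  1.37581405e+00]
 [ 9.43192151e-01 -2.31069560e-01  2.38737144e-01  3.07492355e-01]
 [-1.45652979e-04  7.18263947e-01  6.95770710e-01  1.11194936e+00]
 [ 0.00000000e+00  0.00000000e+00  0.00000000e+00  1.00000000e+00]]
```

View pics/top0.png

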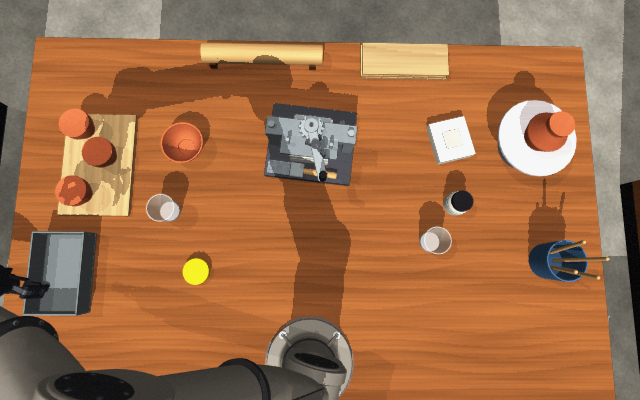

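View pics/scene0.png

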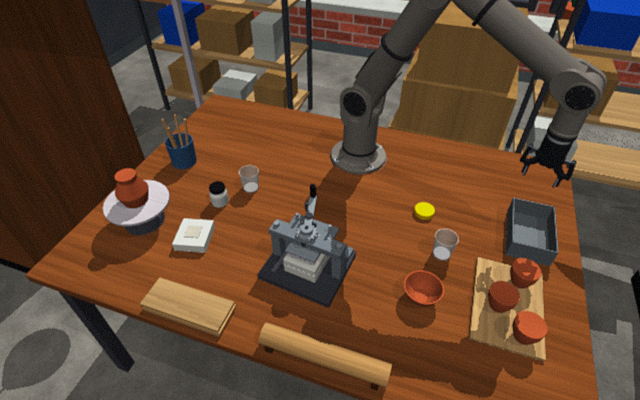

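The top view shows the press hub near (312,128) and the black post near (322,175). In the scene view the post is at (313,190) and the hub at (307,230). Next I'll zoom both into one picture.

```bash
python3 - <<'E'
from h import *
a=cv2.imread('pics/top0.png')[95:195,260:365];b=cv2.imread('pics/scene0.png')[175:305,255:360]
a=cv2.resize(a,(400,381),interpolation=cv2.INTER_CUBIC);b=cv2.resize(b,(400,495),interpolation=cv2.INTER_CUBIC)
c=np.zeros((500,800,3),np.uint8);c[:381,:400]=a;c[:495,400:]=b
cv2.imwrite('pics/crop0.png',c)
E
```

```text
(no output)
```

View pics/crop0.png

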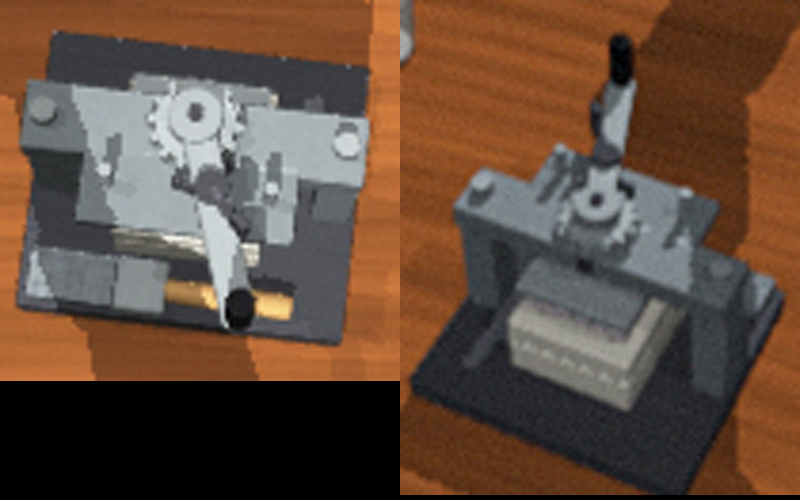

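```bash
python3 - <<'E'
from h import *
t=imaging.grab_frame('top');s=imaging.grab_frame('scene')
T=lambda u,v,z:onz(t,260+u/3.81,95+v/3.81,z)
S=lambda u,v,z:onz(s,255+(u-400)/3.81,175+v/3.81,z)
hub=T(196,112,.193);print('hub',hub,S(597,200,.193))
print('post top',T(240,297,.235),S(622,42,.235))
c=[T(*p,.025) for p in[(52,32),(368,68),(340,340),(18,306)]]
for p in c:print(p)
print('center',np.mean(c,0))
f=np.array(c)
for a,b in[(0,1),(3,2)]: d=f[a]-f[b]; print('left dir yaw',np.arctan2(-d[0],d[1]),np.linalg.norm(d))
for a,b in[(0,3),(1,2)]: d=f[a]-f[b]; print('x dir yaw',np.arctan2(d[1],d[0]),np.linalg.norm(d))
# bolts on crosshead tops
print('bolts',T(42,108,.16),T(347,143,.16))
print('selector', T(240,222,.215),T(240,222,.2), S(598,112,.215),S(598,120,.205))
E
```

```text
hub [ 0.61454997 -0.00068201  0.193     ] [0.61903508 0.00181793 0.193     ]
post top [ 0.48006626 -0.02967511  0.235     ] [ 0.4857308  -0.02562374  0.235     ]
[0.73270135 0.11226901 0.025     ]
[ 0.70714837 -0.13397564  0.025     ]
[ 0.49156838 -0.11129359  0.025     ]
[0.51510034 0.13278246 0.025     ]
center [ 6.11629609e-01 -5.44416585e-05  2.50000000e-02]
left dir yaw -0.10340062753363868 0.2475669277671684
left dir yaw -0.09611532683009216 0.24520780982132537
x dir yaw -0.09399312978327479 0.21856578459115383
x dir yaw -0.10482840162713762 0.21676993713568377
bolts [0.6267128 0.1051859 0.16     ] [ 0.6046877  -0.10468467  0.16      ]
selector [ 0.5337731 -0.029923   0.215    ] [ 0.53762536 -0.03031858  0.2       ] [ 0.54921765 -0.0231325   0.215     ] [ 0.54847231 -0.02363259  0.205     ]
```

The calibrated views agree. The hub is at about (0.616, 0.000), the press yaw is -0.10, the handle is at about -0.31 rad, and the fin is at (0.538, -0.030), which matches the stated geometry. Next I'll write a helper that turns world targets into tool moves.

```bash
cat >> h.py <<'E'
from scipy.spatial.transform import Rotation as Ro
HUB=np.array([.6165,.0005]);YAW=-.10
F=np.array([-np.cos(YAW),-np.sin(YAW)]);L=np.array([-np.sin(YAW),np.cos(YAW)])
def polar(th,rad,off=0):  # point on handle at swing th, and tangent
    d=F*np.cos(th)+L*np.sin(th);t=-F*np.sin(th)+L*np.cos(th);return HUB+rad*d+off*t,t
def go(xy,z,t=None):
    o=r.get_obs();R=Ro.from_rotvec(o['orientation']).as_matrix()
    s=R.T@(np.array([*xy,z])-o['tcp_pos'])*100
    roll=0
    if t is not None:
        q=R.T@np.array([*t,0]);roll=np.arctan2(-q[0],q[1])
    print('shift cm',np.round(s,2),'roll',round(roll,3)); return s,roll
def st(th=None):
    o=r.get_obs();p=o['tcp_pos'];v=p[:2]-HUB
    f=o['contact_force'];R=Ro.from_rotvec(o['orientation']).as_matrix()
    print('t',o['clock'],'tcp',np.round(p,4),'F tool',np.round(R.T@f,2),'w',o['grip_width'],
     'theta',round(np.arctan2(v@L,v@F),3),'rad',round(np.linalg.norm(v),4))
E
python3 - <<'E'
from h import *
st()
p,t=polar(-.31,.083,-.045);print(p,t);go(p,.30,t)
E
```

```text
t 0.2 tcp [0.2293 0.6345 0.2447] F tool [-0.77 -1.27 -0.23] w 0.08536336450231591 theta 0.923 rad 0.7429
[ 0.54470413 -0.06081356] [-0.2084599   0.97803091]
shift cm [-53.29 -54.68  -5.46] roll -0.557
```

Emit:
apply_moves(moves=[[[0, 0, -4], 0], [[-2, -2, -5.5], -0.05], [[-53.3, -54.7, -5.5], -0.557], [[-53.3, -54.7, -5.5], -0.557], [[-53.3, -54.7, -5.5], -0.557], [[-53.3, -54.7, -5.5], -0.557], [[-53.3, -54.7, -5.5], -0.557], [[-53.3, -54.7, -5.5], -0.557], [[-53.3, -54.7, -5.5], -0.557], [[-53.3, -54.7, -5.5], -0.557]], claw=0)

```text
clock: 1.03
tcp_pos: [0.3793, 0.3034, 0.3004]
orientation: [-0.33, 3.124, 0.0]
contact_force: [2.1, 0.8, 0.1]
grip_width: 0.0001
```

```bash
python3 - <<'E'
from h import *
st()
p,t=polar(-.31,.083,-.045);go(p,.30,t);print(r.get_obs()['joints'])
E
```

```text
t 1.0333 tcp [0.3793 0.3034 0.3004] F tool [-2.17  0.31 -0.06] w 9.086046726036749e-05 theta 0.806 rad 0.3848
shift cm [-8.580e+00 -3.907e+01  3.000e-02] roll 0.0
[-0.8694043   0.10718174  0.07204109  1.9306749  -0.00879493  1.10376382
  0.98714661]
```

Emit:
apply_moves(moves=[[[-8.6, -39, 0], 0], [[-8.6, -39, 0], 0], [[-8.6, -39, 0], 0], [[-8.6, -39, 0], 0], [[-8.6, -39, 0], 0], [[-8.6, -39, 0], 0], [[-8.6, -39, 0], 0], [[-8.6, -39, 0], 0], [[-8.6, -39, 0], 0], [[-8.6, -39, 0], 0]])

```text
clock: 1.87
tcp_pos: [0.5452, -0.063, 0.3005]
orientation: [-0.323, 3.124, -0.003]
contact_force: [-0.5, -0.3, 0.3]
grip_width: 0.0001
```

Emit:
apply_moves(moves=[[[0, 0, 0], 0], [[0, 0, 0], 0], [[0, 0, 0], 0], [[0, 0, 0], 0]])

```text
clock: 2.2
tcp_pos: [0.544, -0.0561, 0.3001]
orientation: [0.334, -3.123, -0.001]
contact_force: [-0.2, -0.1, -0.7]
grip_width: -0.0
```

```bash
python3 - <<'E'
from h import *
st()
p,t=polar(-.31,.083,-.045);go(p,.214,t)
w=grab('wrist');t=grab('top')
a=t['frame'][85:205,250:370]
c=np.zeros((600,640,3),np.uint8);c[:400]=w['frame'];c[400:,:200]=cv2.resize(a,(200,200));
cv2.imwrite('pics/w1.png',c)
print(w['T'])
for th in (-.31,):
  for n,(ra,z,o) in dict(hub=(0,.193,0),piv=(.051,.19,0),fin=(.0826,.215,-.0126),post=(.14,.235,0)).items():
    print(n,proj(w,[*polar(th,ra,o)[0],z]))
E
```

```text
t 2.2 tcp [ 0.544  -0.0561  0.3001] F tool [ 0.25 -0.08  0.66] w -4.029538496654956e-05 theta -0.763 rad 0.0919
shift cm [ 0.03 -0.48  8.61] roll 0.003
[[-2.11754377e-01 -9.35505328e-01 -2.82824795e-01  4.70626529e-01]
 [ 9.77322902e-01 -2.02744835e-01 -6.11103737e-02 -7.16179391e-02]
 [-1.72186142e-04 -2.89351539e-01  9.57222888e-01  4.29252917e-01]
 [ 0.00000000e+00  0.00000000e+00  0.00000000e+00  1.00000000e+00]]
hub [366.81341786 298.81827469]
piv [369.18868759 241.38902995]
fin [358.57407499 214.46348454]
post [387.55637679 133.8511485 ]
```

View pics/w1.png

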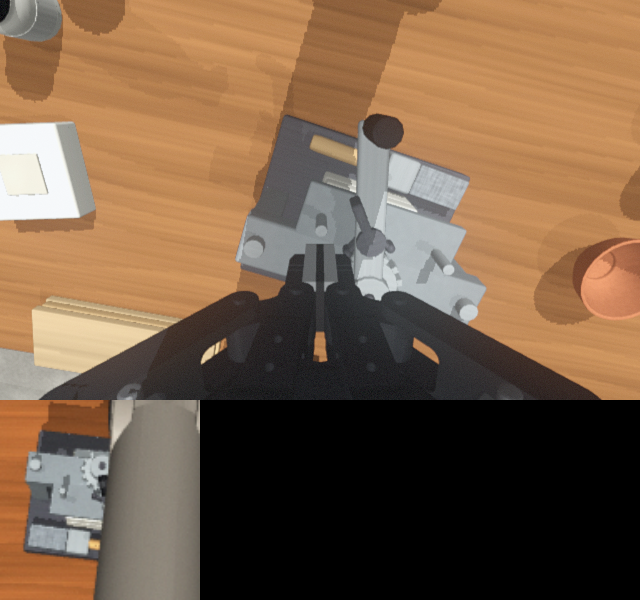

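The wrist view shows the post cap at (383,131), the pivot at (370,241), the fin at (359,210), all within 2–3 mm of the model. Two stop pins show at (321,217) and (440,260), so I'll check their position against the descent point.

```bash
python3 - <<'E'
from h import *
w=imaging.grab_frame('wrist');o=r.get_obs();R=Ro.from_rotvec(o['orientation']).as_matrix()
def rel(u,v,z):
    p=onz(w,u,v,z);return np.round(p,4),np.round((R.T@(p-o['tcp_pos']))[:2]*1000,1)
for z in(.18,.19,.2):print('pinR',z,*rel(321,215,z),'pinL',*rel(436,254,z))
p=onz(w,383,131,.235);v=p[:2]-HUB;print('post',p,np.arctan2(v@L,v@F),np.linalg.norm(v))
p=onz(w,359,203,.215);print('fin tip',p, rel(359,210,.215))
st()
E
```

```text
pinR 0.18 [ 0.5565 -0.0521  0.18  ] [-13.    1.7] pinL [0.5701 0.0505 0.18  ] [-47.9  99.1]
pinR 0.19 [ 0.5531 -0.0529  0.19  ] [-9.5  1.6] pinL [0.5661 0.0456 0.19  ] [-43.   95.2]
pinR 0.2 [ 0.5497 -0.0536  0.2   ] [-6.   1.6] pinL [0.5621 0.0407 0.2   ] [-38.   91.2]
post [ 0.47868439 -0.03189984  0.235     ] -0.33090254799836594 0.14157291979787553
fin tip [ 0.53030636 -0.03096671  0.215     ] (array([ 0.5353, -0.0297,  0.215 ]), array([ 3.1, 28. ]))
t 2.35 tcp [ 0.5442 -0.0565  0.3003] F tool [ 0.35 -0.18  0.34] w -4.316020879339655e-06 theta -0.768 rad 0.0921
```

```bash
python3 - <<'E'
from h import *
p,t=polar(-.325,.093,-.046);go(p,.213,t)
E
```

```text
shift cm [ 0.97 -0.67  8.73] roll -0.013
```

Emit:
apply_moves(moves=[[[1, -0.7, 0], -0.013], [[1, -0.7, 3], -0.013], [[1, -0.7, 6], -0.013], [[1, -0.7, 7.5], -0.013], [[1, -0.7, 8.2], -0.013], [[1, -0.7, 8.7], -0.013], [[1, -0.7, 8.7], -0.013], [[1, -0.7, 8.7], -0.013]])

```text
clock: 3.02
tcp_pos: [0.5367, -0.0667, 0.2142]
orientation: [-0.35, 3.121, -0.0]
contact_force: [0.2, 0.7, 0.2]
grip_width: 0.0
```

```bash
python3 - <<'E'
from h import *
st()
for off in(-.03,-.02,-.008):
  p,t=polar(-.325,.093,off);go(p,.213,t)
E
```

```text
t 3.0167 tcp [ 0.5367 -0.0667  0.2142] F tool [-0.37  0.63 -0.24] w 8.06577901407074e-06 theta -0.8 rad 0.1043
shift cm [0.03 1.77 0.12] roll -0.001
shift cm [0.03 2.77 0.12] roll -0.001
shift cm [0.03 3.97 0.12] roll -0.001
```

Emit:
apply_moves(moves=[[[0, 0.5, 0.1], 0], [[0, 1, 0.1], 0], [[0, 1.3, 0.1], 0], [[0, 1.6, 0.1], 0], [[0, 1.9, 0.1], 0], [[0, 2.2, 0.1], 0], [[0, 2.5, 0.1], 0], [[0, 2.5, 0.1], 0]])

```text
clock: 3.68
tcp_pos: [0.5302, -0.0421, 0.2122]
orientation: [0.35, -3.122, -0.0]
contact_force: [-1.3, -0.9, 0.4]
grip_width: -0.0002
```

```bash
python3 - <<'E'
from h import *
st()
E
```

```text
t 3.6833 tcp [ 0.5302 -0.0421  0.2122] F tool [ 1.46 -0.55 -0.41] w -0.00019280651226053497 theta -0.559 rad 0.0962
```

Emit:
apply_moves(moves=[[[0, 0.3, 0], 0], [[0, 0.6, 0], 0], [[0, 0.9, 0], 0], [[0, 0.9, 0], 0]])

```text
clock: 4.02
tcp_pos: [0.5284, -0.0329, 0.2122]
orientation: [0.351, -3.122, -0.001]
contact_force: [-0.8, -0.3, 0.2]
grip_width: -0.0001
```

```bash
python3 - <<'E'
from h import *
st()
w=grab('wrist','w2.png')
E
```

```text
t 4.0167 tcp [ 0.5284 -0.0329  0.2122] F tool [ 0.83 -0.15 -0.24] w -0.00013198085929116036 theta -0.462 rad 0.0942
```

View pics/w2.png

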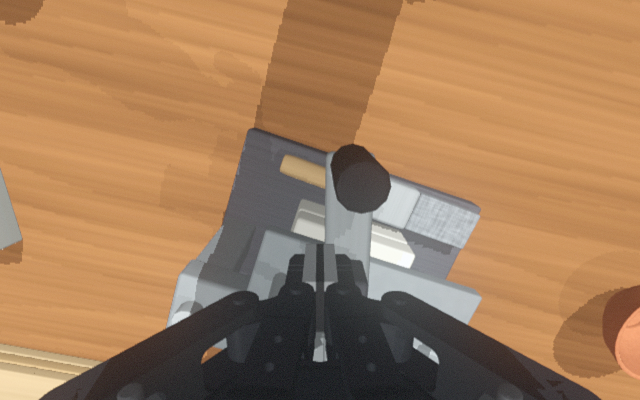

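The fin is hidden behind the fingers, and the post at (362,180) hasn't moved. I'll keep pushing in small steps until the stop is felt.

Emit:
apply_moves(moves=[[[0, 0.2, 0], 0], [[0, 0.4, 0], 0], [[0, 0.4, 0], 0]])

```text
clock: 4.32
tcp_pos: [0.5279, -0.0294, 0.2123]
orientation: [-0.35, 3.122, 0.0]
contact_force: [-0.0, -0.9, -0.7]
grip_width: -0.0002
```

Emit:
apply_moves(moves=[[[0, 0.15, 0], 0], [[0, 0.3, 0], 0], [[0, 0.3, 0], 0]])

```text
clock: 4.57
tcp_pos: [0.5273, -0.0266, 0.2124]
orientation: [-0.35, 3.121, 0.0]
contact_force: [1.6, -1.1, -1.1]
grip_width: 0.0001
```

```bash
python3 - <<'E'
from h import *
st()
w=imaging.grab_frame('wrist')
m=(cv2.cvtColor(w['frame'],cv2.COLOR_BGR2GRAY)[120:215]<60).astype(np.uint8)
n,l,s,c=cv2.connectedComponentsWithStats(m);print([(s[i],c[i]+[0,120]) for i in range(1,n) if s[i][4]>400])
E
```

```text
t 4.5667 tcp [ 0.5273 -0.0266  0.2124] F tool [-1.36 -1.41  1.12] w 0.00012936413679038035 theta -0.395 rad 0.0932
[(array([316,  23,  50,  50, 826], dtype=int32), array([334.61743341, 158.53995157]))]
```

Emit:
apply_moves(moves=[[[0, 0.15, 0], 0], [[0, 0.3, 0], 0], [[0, 0.3, 0], 0]])

```text
clock: 4.87
tcp_pos: [0.5265, -0.0237, 0.2124]
orientation: [-0.35, 3.122, 0.0]
contact_force: [-0.0, -1.4, 0.4]
grip_width: -0.0001
```

Emit:
apply_moves(moves=[[[0, 0.1, 0], 0], [[0, 0.2, 0], 0], [[0, 0.2, 0], 0]])

```text
clock: 5.12
tcp_pos: [0.5259, -0.0219, 0.2123]
orientation: [-0.35, 3.122, 0.0]
contact_force: [1.1, -1.9, 0.6]
grip_width: -0.0003
```

```bash
python3 - <<'E'
from h import *
st()
w=grab('wrist')
cv2.imwrite('pics/w3.png',cv2.resize(w['frame'][130:330,200:460],None,fx=3,fy=3))
E
```

```text
t 5.1167 tcp [ 0.5259 -0.0219  0.2123] F tool [-0.69 -2.09 -0.55] w -0.00029453711840778265 theta -0.342 rad 0.0933
```

View pics/w3.png

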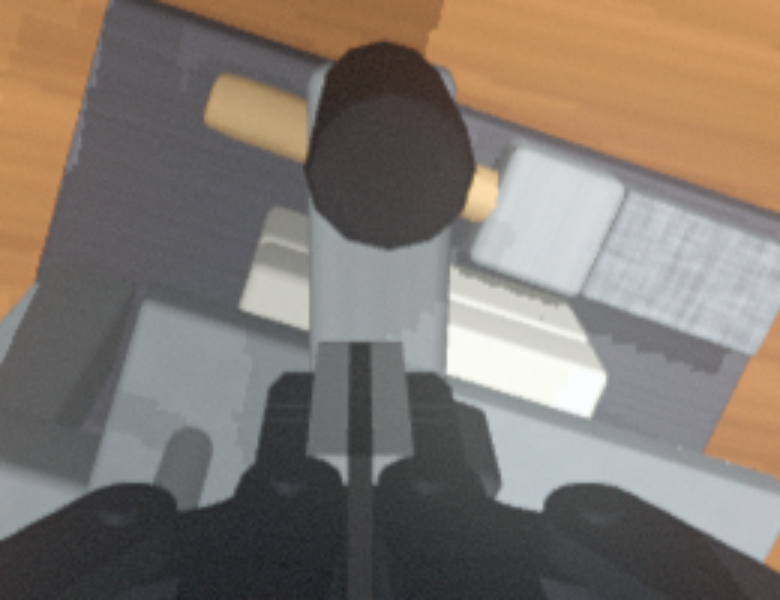

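The fin no longer shows on the unwinding side. The pad tips are only about 16 mm thick, so the stop should come a few mm later than I planned. The force is about 2 N, so the fin is being pushed.

Emit:
apply_moves(moves=[[[0, 0.1, 0], 0], [[0, 0.2, 0], 0], [[0, 0.2, 0], 0], [[0, 0.2, 0], 0]])

```text
clock: 5.5
tcp_pos: [0.5254, -0.02, 0.2123]
orientation: [0.35, -3.122, -0.0]
contact_force: [0.2, -3.4, 0.5]
grip_width: 0.0002
```

Emit:
apply_moves(moves=[[[0, 0.1, 0], 0], [[0, 0.2, 0], 0], [[0, 0.2, 0], 0], [[0, 0.2, 0], 0]])

```text
clock: 5.83
tcp_pos: [0.5249, -0.0179, 0.2122]
orientation: [0.35, -3.122, -0.0]
contact_force: [1.1, -3.2, 0.4]
grip_width: 0.0002
```

```bash
python3 - <<'E'
from h import *
st()
E
```

```text
t 5.8333 tcp [ 0.5249 -0.0179  0.2122] F tool [-0.35 -3.39 -0.44] w 0.0001735803469706812 theta -0.298 rad 0.0934
```

Emit:
apply_moves(moves=[[[0, 0.1, 0], 0], [[0, 0.2, 0], 0], [[0, 0.2, 0], 0], [[0, 0.2, 0], 0]])

```text
clock: 6.17
tcp_pos: [0.5244, -0.0159, 0.2123]
orientation: [0.35, -3.122, -0.0]
contact_force: [1.1, -1.9, -1.1]
grip_width: -0.0
```

Emit:
apply_moves(moves=[[[0, 0.1, 0], 0], [[0, 0.2, 0], 0], [[0, 0.2, 0], 0], [[0, 0.2, 0], 0]])

```text
clock: 6.5
tcp_pos: [0.524, -0.014, 0.2122]
orientation: [0.35, -3.122, -0.0]
contact_force: [0.9, -2.1, 0.0]
grip_width: -0.0002
```

```bash
python3 - <<'E'
from h import *
st()
w=imaging.grab_frame('wrist')
m=(cv2.cvtColor(w['frame'],cv2.COLOR_BGR2GRAY)[120:215]<60).astype(np.uint8)
n,l,s,c=cv2.connectedComponentsWithStats(m);print([(s[i],c[i]+[0,120]) for i in range(1,n) if s[i][4]>400])
p=proj(w,[*polar(-.325,.1415)[0],.235]);print(p)
E
```

```text
t 6.5 tcp [ 0.524  -0.014   0.2122] F tool [-0.41 -2.27 -0.01] w -0.00023640212523246977 theta -0.255 rad 0.0936
[(array([314,  26,  47,  44, 766], dtype=int32), array([332.63577023, 159.84464752]))]
[298.92745192 185.2909682 ]
```

The post has swung with me over the last 8 mm, about 12 mm at the post, at only 2–3 N. The fin therefore seems to be at its stop with the handle in its free play. I'll back off, lift and look.

Emit:
apply_moves(moves=[[[0, -0.5, 0], 0], [[0, -1.5, 0], 0], [[0, -2, -2], 0], [[0, -3, -6], 0], [[0, -4, -8.5], 0], [[0, -4, -8.5], 0], [[0, -4, -8.5], 0], [[0, -4, -8.5], 0]])

```text
clock: 7.22
tcp_pos: [0.5324, -0.0532, 0.2966]
orientation: [0.349, -3.121, -0.001]
contact_force: [-0.2, -0.2, -0.2]
grip_width: -0.0003
```

```bash
python3 - <<'E'
from h import *
st()
w=grab('wrist')
cv2.imwrite('pics/w4.png',cv2.resize(w['frame'][90:310,220:480],None,fx=2.5,fy=2.5))
for th in (-.33,-.25,-.2):
  print(th,[proj(w,[*polar(th,ra,o)[0],z]) for ra,z,o in((0.,.193,0),(.0826,.215,.0126),(.141,.235,0))])
E
```

```text
t 7.2167 tcp [ 0.5324 -0.0532  0.2966] F tool [ 0.21 -0.14  0.16] w -0.0002874008127173515 theta -0.669 rad 0.0998
-0.33 [array([359.34888129, 312.84629499]), array([384.49955067, 231.09188353]), array([374.7080066 , 151.83883327])]
-0.25 [array([359.34888129, 312.84629499]), array([393.7746875 , 232.72541862]), array([393.82054834, 152.48573619])]
-0.2 [array([359.34888129, 312.84629499]), array([399.44745257, 234.09446159]), array([405.64596664, 153.66503605])]
```

View pics/w4.png

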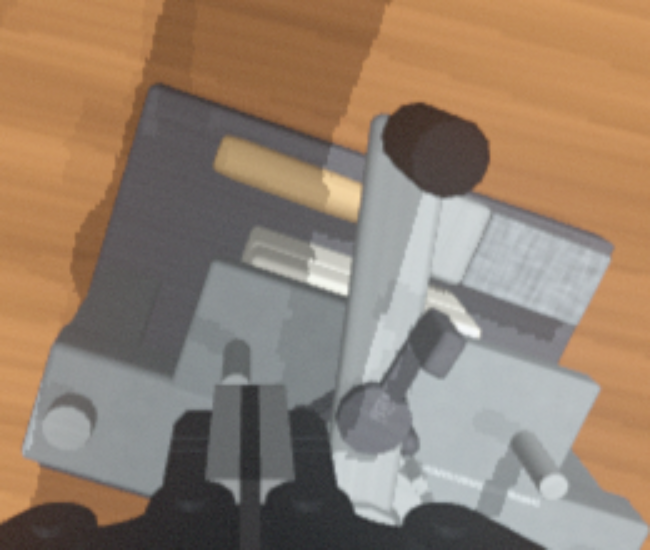

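The wrist view shows the fin top at (397,230), on the press's left, where the model puts it for +0.38. The post cap is at (400,153), so the handle is at about -0.225 rad. Next I'll cage the post.

```bash
python3 - <<'E'
from h import *
w=imaging.grab_frame('wrist');p=onz(w,400,153,.235);v=p[:2]-HUB;print(p,np.arctan2(v@L,v@F),np.linalg.norm(v))
p,t=polar(-.225,.1405);go(p,.30,t)
E
```

```text
[ 0.47613895 -0.01681184  0.235     ] -0.22271818656970027 0.14142462408129297
shift cm [ 4.57  4.71 -0.4 ] roll 0.099
```

Emit:
apply_moves(moves=[[[2, 2, -0.4], 0.05], [[4.6, 4.7, -0.4], 0.1], [[4.6, 4.7, -0.4], 0.1], [[4.6, 4.7, -0.4], 0.1], [[4.6, 4.7, -0.4], 0.1]], claw=0.55)

```text
clock: 7.73
tcp_pos: [0.4776, -0.0173, 0.3008]
orientation: [0.196, -3.135, 0.0]
contact_force: [-0.7, 0.4, -0.1]
grip_width: 0.0471
```

```bash
python3 - <<'E'
from h import *
st();p,t=polar(-.225,.1405);go(p,.214,t)
w=grab('wrist')
cv2.imwrite('pics/w5.png',cv2.resize(w['frame'][150:350,180:440],None,fx=2,fy=2))
E
```

```text
t 7.7333 tcp [ 0.4776 -0.0173  0.3008] F tool [0.59 0.5  0.14] w 0.04709647952042152 theta -0.228 rad 0.14
shift cm [0.05 0.04 8.68] roll -0.0
```

View pics/w5.png

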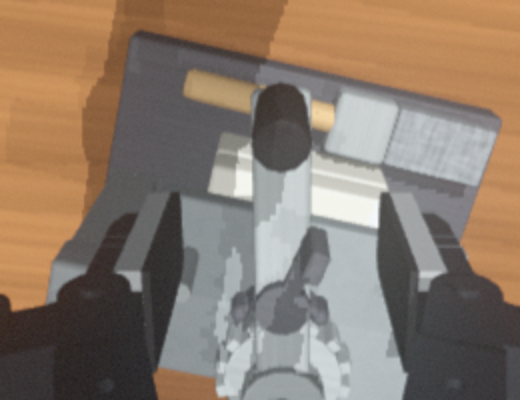

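The post is centred between the open fingers (281 px against a midpoint of 280), so I'll descend and close to a loose cage.

Emit:
apply_moves(moves=[[[0, 0, 3], 0], [[0, 0, 6], 0], [[0, 0, 8], 0], [[0, 0, 8.7], 0], [[0, 0, 8.7], 0]])

```text
clock: 8.2
tcp_pos: [0.4771, -0.0182, 0.2126]
orientation: [0.192, -3.132, 0.002]
contact_force: [-0.7, 0.6, -0.3]
grip_width: 0.0472
```

Emit:
apply_moves(moves=[[[0, 0, 0], 0], [[0, 0, 0], 0], [[0, 0, 0], 0], [[0, 0, 0], 0]], claw=0.28, grip_force=20)

```text
clock: 8.53
tcp_pos: [0.4785, -0.0175, 0.2154]
orientation: [-0.193, 3.133, 0.001]
contact_force: [-0.2, -0.3, 0.3]
grip_width: 0.0241
```

```bash
python3 - <<'E'
from h import *
st()
# swing table: tool-frame shift for swing step (positive = +y tool)
for d in (.1,.2,.3,.4,.5,.6,.7,.8,.9,1.0):print(d,round(14*np.sin(d),2),round(-14*(1-np.cos(d)),2))
E
```

```text
t 8.5333 tcp [ 0.4785 -0.0175  0.2154] F tool [ 0.25 -0.26 -0.3 ] w 0.02407014500612315 theta -0.23 rad 0.1391
0.1 1.4 -0.07
0.2 2.78 -0.28
0.3 4.14 -0.63
0.4 5.45 -1.11
0.5 6.71 -1.71
0.6 7.9 -2.45
0.7 9.02 -3.29
0.8 10.04 -4.25
0.9 10.97 -5.3
1.0 11.78 -6.44
```

Emit:
apply_moves(moves=[[[-0.02, -0.7, 0], -0.05], [[-0.07, -1.4, 0], -0.1], [[-0.16, -2.09, 0], -0.15], [[-0.28, -2.78, 0], -0.2], [[-0.44, -3.46, 0], -0.25], [[-0.63, -4.14, 0], -0.3], [[-0.85, -4.8, 0], -0.35], [[-1.11, -5.45, 0], -0.4], [[-1.11, -5.45, 0], -0.4]])

```text
clock: 9.28
tcp_pos: [0.4964, -0.0711, 0.2151]
orientation: [-0.813, 3.033, -0.001]
contact_force: [-0.1, -0.5, 0.1]
grip_width: 0.0239
```

```bash
python3 - <<'E'
from h import *
st()
E
```

```text
t 9.2833 tcp [ 0.4964 -0.0711  0.2151] F tool [ 0.37 -0.38 -0.07] w 0.023886803266357295 theta -0.638 rad 0.1399
```

Emit:
apply_moves(moves=[[[-0.03, 0.84, 0], 0.06], [[-0.1, 1.68, 0], 0.12], [[-0.23, 2.51, 0], 0.18], [[-0.4, 3.33, 0], 0.24], [[-0.63, 4.14, 0], 0.3], [[-0.9, 4.93, 0], 0.36], [[-1.22, 5.71, 0], 0.42], [[-1.58, 6.46, 0], 0.48], [[-1.99, 7.2, 0], 0.54], [[-2.45, 7.9, 0], 0.6]])

```text
clock: 10.12
tcp_pos: [0.4765, 0.0091, 0.2148]
orientation: [-0.13, -3.138, 0.003]
contact_force: [-2.7, -5.8, 3.0]
grip_width: 0.0242
```

Emit:
apply_moves(moves=[[[-0.03, 0.84, 0], 0.06], [[-0.1, 1.68, 0], 0.12], [[-0.23, 2.51, 0], 0.18], [[-0.4, 3.33, 0], 0.24], [[-0.63, 4.14, 0], 0.3], [[-0.9, 4.93, 0], 0.36], [[-1.22, 5.71, 0], 0.42], [[-1.58, 6.46, 0], 0.48], [[-1.99, 7.2, 0], 0.54], [[-2.45, 7.9, 0], 0.6]])

```text
clock: 10.95
tcp_pos: [0.506, 0.0867, 0.2142]
orientation: [-1.05, -2.958, 0.003]
contact_force: [-5.8, -2.9, 2.9]
grip_width: 0.0242
```

```bash
python3 - <<'E'
from h import *
st()
print(r.get_obs()['joints'])
grab('scene','s1.png')
a=cv2.imread('pics/scene0.png')[215:290,270:350];b=cv2.imread('pics/s1.png')[215:290,270:350]
cv2.imwrite('pics/s1c.png',cv2.resize(np.hstack([a,b]),None,fx=5,fy=5,interpolation=cv2.INTER_CUBIC))
E
```

```text
t 10.95 tcp [0.506  0.0867 0.2142] F tool [ 2.67 -5.92 -2.88] w 0.024242323286910412 theta 0.562 rad 0.1402
[-0.67428856  0.26109838  0.45535385  1.99259351 -0.14275772  0.92220778
  0.74329269]
```

View pics/s1c.png

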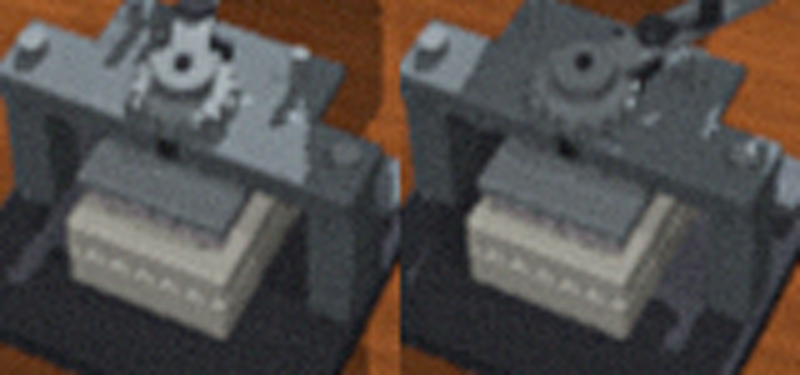

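The screw winds at 5.9 N tangential, which is the foot-free level. Swinging back now.

Emit:
apply_moves(moves=[[[-0.03, -0.84, 0], -0.06], [[-0.1, -1.68, 0], -0.12], [[-0.23, -2.51, 0], -0.18], [[-0.4, -3.33, 0], -0.24], [[-0.63, -4.14, 0], -0.3], [[-0.9, -4.93, 0], -0.36], [[-1.22, -5.71, 0], -0.42], [[-1.58, -6.46, 0], -0.48], [[-1.99, -7.2, 0], -0.54], [[-2.45, -7.9, 0], -0.6]])

```text
clock: 11.83
tcp_pos: [0.4773, 0.0108, 0.2148]
orientation: [0.115, 3.138, 0.002]
contact_force: [1.5, 2.4, -1.6]
grip_width: 0.0238
```

Emit:
apply_moves(moves=[[[-0.03, -0.84, 0], -0.06], [[-0.1, -1.68, 0], -0.12], [[-0.23, -2.51, 0], -0.18], [[-0.4, -3.33, 0], -0.24], [[-0.63, -4.14, 0], -0.3], [[-0.9, -4.93, 0], -0.36], [[-1.22, -5.71, 0], -0.42], [[-1.58, -6.46, 0], -0.48], [[-1.99, -7.2, 0], -0.54], [[-2.45, -7.9, 0], -0.6]])

```text
clock: 12.67
tcp_pos: [0.4959, -0.0698, 0.2148]
orientation: [-0.817, 3.032, 0.001]
contact_force: [0.8, 1.9, 0.0]
grip_width: 0.0234
```

```bash
python3 - <<'E'
from h import *
st()
E
```

```text
t 12.6667 tcp [ 0.4959 -0.0698  0.2148] F tool [-1.62  1.2  -0.01] w 0.02341282930754671 theta -0.628 rad 0.1395
```

```bash
python3 - <<'E'
from h import *
s=imaging.grab_frame('scene');cv2.imwrite('pics/s2.png',s['frame'])
B=-F
for nm,hx,hy,zs in(('mould120x',.06,.055,(.074,.080,.085)),('mould120y',.055,.06,(.074,.08,.085)),('foot',.045,.045,(.09,.085,.08))):
  for z in zs: print(nm,z,[np.round(proj(s,[*(HUB+B*hx*a+L*hy*b),z]),1).tolist() for a,b in((1,1),(1,-1))])
# vertical brightness profiles through the back face, scene0 vs now (columns 295..312)
a=cv2.imread('pics/scene0.png',0).astype(float);b=s['frame'].mean(2)
for c in(296,304):
  print(c,'before',a[240:285,c-1:c+2].mean(1).astype(int).tolist());print(c,'now   ',b[240:285,c-1:c+2].mean(1).astype(int).tolist())
E
```

```text
mould120x 0.074 [[314.9, 272.3], [282.9, 259.8]]
mould120x 0.08 [[314.9, 271.1], [282.8, 258.7]]
mould120x 0.085 [[314.9, 270.1], [282.7, 257.7]]
mould120y 0.074 [[317.1, 271.6], [282.3, 258.1]]
mould120y 0.08 [[317.1, 270.5], [282.2, 256.9]]
mould120y 0.085 [[317.1, 269.5], [282.1, 255.9]]
foot 0.09 [[314.0, 264.3], [287.8, 254.2]]
foot 0.085 [[314.0, 265.3], [287.9, 255.2]]
foot 0.08 [[314.1, 266.3], [287.9, 256.2]]
296 before [67, 64, 62, 65, 76, 86, 90, 93, 103, 100, 102, 97, 102, 103, 94, 91, 105, 102, 118, 135, 140, 150, 152, 155, 150, 131, 119, 116, 122, 130, 129, 118, 118, 122, 111, 79, 42, 36, 39, 38, 40, 41, 40, 38, 41]
296 now    [69, 60, 65, 68, 79, 86, 91, 92, 97, 104, 101, 103, 99, 103, 109, 99, 87, 97, 104, 117, 135, 144, 154, 155, 151, 128, 115, 115, 120, 130, 127, 118, 116, 121, 112, 77, 44, 40, 43, 42, 39, 43, 41, 41, 40]
304 before [82, 77, 69, 46, 34, 33, 42, 67, 91, 101, 104, 102, 101, 101, 100, 103, 108, 103, 87, 88, 100, 118, 128, 140, 153, 153, 159, 153, 133, 118, 121, 135, 136, 128, 121, 121, 119, 113, 83, 46, 37, 42, 39, 40, 39]
304 now    [83, 78, 69, 51, 38, 34, 42, 68, 87, 98, 103, 106, 106, 102, 102, 102, 105, 109, 102, 90, 94, 113, 124, 139, 151, 152, 155, 154, 133, 119, 119, 131, 139, 129, 118, 120, 119, 113, 86, 48, 38, 43, 42, 43, 42]
```

Edge profiles show the foot about 1 px lower (about 5 mm). The mould's top edge fits z≈74–77 mm, so solid should come at roughly 17–20 mm of travel, in the third or fourth stroke. Stroke 2 goes at normal pace with a check in the middle.

Emit:
apply_moves(moves=[[[-0.03, 0.84, 0], 0.06], [[-0.1, 1.68, 0], 0.12], [[-0.23, 2.51, 0], 0.18], [[-0.4, 3.33, 0], 0.24], [[-0.63, 4.14, 0], 0.3], [[-0.9, 4.93, 0], 0.36], [[-1.22, 5.71, 0], 0.42], [[-1.58, 6.46, 0], 0.48], [[-1.99, 7.2, 0], 0.54], [[-2.45, 7.9, 0], 0.6]])

```text
clock: 13.55
tcp_pos: [0.4765, 0.009, 0.2147]
orientation: [-0.13, -3.138, 0.003]
contact_force: [-2.6, -6.7, 5.0]
grip_width: 0.0241
```

```bash
python3 - <<'E'
from h import *
st()
E
```

```text
t 13.55 tcp [0.4765 0.009  0.2147] F tool [ 2.07 -6.92 -4.94] w 0.024125381291397734 theta -0.04 rad 0.1403
```

Emit:
apply_moves(moves=[[[-0.01, 0.56, 0], 0.04], [[-0.04, 1.12, 0], 0.08], [[-0.1, 1.68, 0], 0.12], [[-0.18, 2.23, 0], 0.16], [[-0.28, 2.78, 0], 0.2]])

```text
clock: 13.97
tcp_pos: [0.481, 0.0362, 0.2144]
orientation: [-0.441, -3.108, 0.004]
contact_force: [-4.2, -5.0, 3.5]
grip_width: 0.0238
```

Emit:
apply_moves(moves=[[[-0.01, 0.56, 0], 0.04], [[-0.04, 1.12, 0], 0.08], [[-0.1, 1.68, 0], 0.12], [[-0.18, 2.23, 0], 0.16], [[-0.28, 2.78, 0], 0.2]])

```text
clock: 14.38
tcp_pos: [0.4907, 0.0623, 0.2142]
orientation: [-0.749, -3.048, 0.004]
contact_force: [-6.3, -4.2, 5.1]
grip_width: 0.0241
```

```bash
python3 - <<'E'
from h import *
st()
E
```

```text
t 14.3833 tcp [0.4907 0.0623 0.2142] F tool [ 3.62 -6.65 -5.1 ] w 0.024101710818756575 theta 0.357 rad 0.1402
```

Emit:
apply_moves(moves=[[[-0.01, 0.56, 0], 0.04], [[-0.04, 1.12, 0], 0.08], [[-0.1, 1.68, 0], 0.12], [[-0.18, 2.23, 0], 0.16], [[-0.28, 2.78, 0], 0.2]])

```text
clock: 14.8
tcp_pos: [0.5054, 0.086, 0.214]
orientation: [-1.049, -2.957, 0.005]
contact_force: [-7.6, -4.1, 4.8]
grip_width: 0.024
```

```bash
python3 - <<'E'
from h import *
st()
s=imaging.grab_frame('scene');b=s['frame'].mean(2)
for c in(296,304): print(c,'now   ',b[240:285,c-1:c+2].mean(1).astype(int).tolist())
E
```

```text
t 14.8 tcp [0.5054 0.086  0.214 ] F tool [ 3.36 -8.04 -4.76] w 0.023970143408056838 theta 0.556 rad 0.1402
296 now    [66, 65, 63, 69, 76, 87, 87, 88, 88, 98, 103, 101, 100, 99, 101, 106, 95, 84, 89, 112, 132, 144, 151, 156, 147, 127, 114, 115, 120, 130, 125, 117, 116, 119, 111, 78, 44, 40, 43, 39, 42, 41, 41, 44, 42]
304 now    [87, 77, 70, 53, 36, 35, 41, 65, 90, 88, 93, 101, 101, 106, 101, 100, 101, 103, 108, 100, 88, 93, 110, 128, 143, 151, 154, 156, 130, 114, 117, 132, 138, 126, 120, 115, 119, 112, 84, 52, 38, 43, 41, 40, 41]
```

Emit:
apply_moves(moves=[[[-0.03, -0.84, 0], -0.06], [[-0.1, -1.68, 0], -0.12], [[-0.23, -2.51, 0], -0.18], [[-0.4, -3.33, 0], -0.24], [[-0.63, -4.14, 0], -0.3], [[-0.9, -4.93, 0], -0.36], [[-1.22, -5.71, 0], -0.42], [[-1.58, -6.46, 0], -0.48], [[-1.99, -7.2, 0], -0.54], [[-2.45, -7.9, 0], -0.6]])

```text
clock: 15.68
tcp_pos: [0.4774, 0.0108, 0.2147]
orientation: [0.118, 3.138, 0.001]
contact_force: [1.4, 2.6, -0.6]
grip_width: 0.0243
```

Emit:
apply_moves(moves=[[[-0.03, -0.84, 0], -0.06], [[-0.1, -1.68, 0], -0.12], [[-0.23, -2.51, 0], -0.18], [[-0.4, -3.33, 0], -0.24], [[-0.63, -4.14, 0], -0.3], [[-0.9, -4.93, 0], -0.36], [[-1.22, -5.71, 0], -0.42], [[-1.58, -6.46, 0], -0.48], [[-1.99, -7.2, 0], -0.54], [[-2.45, -7.9, 0], -0.6]])

```text
clock: 16.52
tcp_pos: [0.496, -0.0696, 0.2147]
orientation: [-0.815, 3.033, 0.001]
contact_force: [1.0, 2.0, 0.9]
grip_width: 0.0238
```

```bash
python3 - <<'E'
from h import *
st()
s=imaging.grab_frame('scene');b=s['frame'].mean(2)
for c in(296,304): print(c,'now   ',b[240:285,c-1:c+2].mean(1).astype(int).tolist())
E
```

```text
t 16.5167 tcp [ 0.496  -0.0696  0.2147] F tool [-1.84  1.21 -0.89] w 0.023839385424234513 theta -0.627 rad 0.1394
296 now    [65, 63, 65, 67, 80, 89, 91, 87, 91, 99, 105, 100, 103, 97, 106, 106, 98, 86, 90, 112, 134, 148, 153, 156, 150, 129, 116, 115, 125, 128, 127, 116, 120, 121, 113, 81, 46, 37, 43, 40, 40, 41, 43, 42, 40]
304 now    [90, 77, 69, 54, 39, 34, 40, 66, 89, 89, 94, 102, 109, 103, 102, 103, 103, 104, 108, 103, 91, 95, 112, 129, 146, 152, 157, 153, 133, 119, 118, 132, 141, 129, 119, 118, 119, 113, 85, 50, 41, 38, 43, 42, 43]
```

Tangential force in stroke 2 was 6.9, 5.9, 6.7, then 8.0 N, so contact may have begun at its end. By tooth arithmetic the pawl bites at about -0.35. I'll go gently up to there, then in small steps, averaging the force.

```bash
cat >> h.py <<'E'
def avg(n=5):
    o=[];
    for i in range(n):
        o.append(r.get_obs());imaging.grab_frame('scene')
    o.append(r.get_obs())
    R=Ro.from_rotvec(o[-1]['orientation']).as_matrix();f=np.array([R.T@x['contact_force'] for x in o])
    print('Ftool',f.mean(0).round(2),'Fy',f[:,1].round(1));st()
E
python3 -c "
from h import *
avg(3)"
```

```text
Ftool [ 0.22 -0.21  0.04] Fy [-1.2  0.1  0.4 -0.2]
t 16.7167 tcp [ 0.4956 -0.0702  0.2144] F tool [ 0.5  -0.17 -0.4 ] w 0.02372448151926578 theta -0.629 rad 0.1401
```

Emit:
apply_moves(moves=[[[-0.01, 0.56, 0], 0.04], [[-0.04, 1.12, 0], 0.08], [[-0.1, 1.68, 0], 0.12], [[-0.18, 2.23, 0], 0.16], [[-0.28, 2.78, 0], 0.2], [[-0.44, 3.46, 0], 0.25], [[-0.63, 4.14, 0], 0.3], [[-0.74, 4.47, 0], 0.325]])

```text
clock: 17.38
tcp_pos: [0.4795, -0.0292, 0.2145]
orientation: [-0.302, 3.127, -0.004]
contact_force: [0.8, -8.9, -0.9]
grip_width: 0.024
```

```bash
python3 -c "
from h import *
avg(4)"
```

```text
Ftool [ 1.2  -6.13 -0.91] Fy [-8.8 -5.  -4.8 -6.2 -5.9]
t 17.5833 tcp [ 0.4794 -0.029   0.2144] F tool [ 1.37 -5.89 -1.38] w 0.023982362008018 theta -0.312 rad 0.1402
```

Emit:
apply_moves(moves=[[[0, 0.21, 0], 0.015], [[-0.01, 0.42, 0], 0.03], [[-0.01, 0.63, 0], 0.045], [[-0.03, 0.84, 0], 0.06], [[-0.03, 0.84, 0], 0.06]])

```text
clock: 18.0
tcp_pos: [0.4782, -0.0222, 0.2144]
orientation: [-0.209, 3.134, -0.006]
contact_force: [0.4, -9.2, 0.4]
grip_width: 0.0236
```

```bash
python3 -c "
from h import *
avg(3)"
```

```text
Ftool [ 1.12 -9.08 -0.31] Fy [-9.2 -9.3 -8.3 -9.5]
t 18.15 tcp [ 0.4782 -0.0222  0.2144] F tool [ 0.78 -9.49 -0.38] w 0.023957989132713412 theta -0.263 rad 0.1401
```

Emit:
apply_moves(moves=[[[0, 0.21, 0], 0.015], [[-0.01, 0.42, 0], 0.03], [[-0.01, 0.63, 0], 0.045], [[-0.03, 0.84, 0], 0.06], [[-0.03, 0.84, 0], 0.06]])

```text
clock: 18.57
tcp_pos: [0.4772, -0.0146, 0.2144]
orientation: [0.114, -3.139, 0.007]
contact_force: [-0.1, -11.4, -0.4]
grip_width: 0.0239
```

```bash
python3 -c "
from h import *
avg(3)"
```

```text
Ftool [  0.74 -11.54  -0.64] Fy [-11.3 -11.3 -11.2 -12.3]
t 18.7167 tcp [ 0.4772 -0.0146  0.2144] F tool [  0.44 -12.31  -1.  ] w 0.023986643066113367 theta -0.208 rad 0.1401
```

Held force is now 11.5 N, against 6.1 and 9.1 N before, rising steeply. That is the solid feel. Before deciding, I'll check foot against mould in the scene view.

```bash
python3 - <<'E'
from h import *
fs=[imaging.grab_frame('scene') for _ in range(4)]
b8=np.mean([f['frame'].astype(float) for f in fs],0);cv2.imwrite('pics/s3.png',b8.astype(np.uint8))
b=b8.mean(2)
for c in(296,304): print(c,'now   ',b[240:285,c-1:c+2].mean(1).astype(int).tolist())
a=cv2.imread('pics/scene0.png')[215:290,270:350]
cv2.imwrite('pics/s3c.png',cv2.resize(np.hstack([a,b8.astype(np.uint8)[215:290,270:350]]),None,fx=5,fy=5,interpolation=cv2.INTER_CUBIC))
st()
E
```

```text
296 now    [68, 63, 64, 68, 77, 88, 88, 92, 92, 98, 107, 103, 101, 103, 102, 107, 102, 85, 90, 112, 134, 148, 154, 157, 150, 130, 117, 115, 122, 131, 126, 120, 119, 120, 113, 80, 45, 40, 40, 41, 43, 42, 42, 39, 43]
304 now    [84, 76, 68, 49, 37, 36, 42, 66, 87, 90, 93, 103, 105, 107, 103, 103, 102, 103, 108, 103, 93, 97, 112, 130, 144, 153, 157, 154, 132, 116, 120, 132, 141, 129, 119, 120, 119, 114, 86, 51, 38, 41, 40, 40, 43]
t 18.9167 tcp [ 0.4772 -0.0145  0.2144] F tool [  1.5  -11.56  -0.86] w 0.023989406505966617 theta -0.207 rad 0.1401
```

View pics/s3c.png

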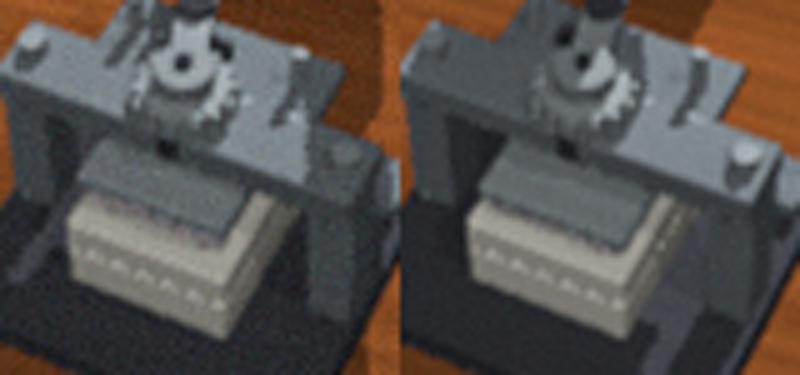

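The picture shows the foot down on the mould. Its profile hasn't moved since the end of stroke 2 while the force rose sharply, so the screw is solid at about 11.5 N. I'm stopping here: ease off, open, and lift clear.

Emit:
apply_moves(moves=[[[0, -0.1, 0], 0], [[0, -0.2, 0], 0], [[0, -0.3, 0], 0], [[0, -0.4, 0], 0], [[0, -0.4, 0], 0], [[0, -0.4, 0], 0]])

```text
clock: 19.42
tcp_pos: [0.4778, -0.0175, 0.2144]
orientation: [-0.116, 3.139, -0.005]
contact_force: [1.3, -8.7, -0.5]
grip_width: 0.0238
```

Emit:
apply_moves(moves=[[[0, 0, 0], 0], [[0, 0, 0], 0], [[0, 0, 0], 0], [[0, 0, 0], 0], [[0, 0, 0], 0]], claw=0.55)

```text
clock: 19.83
tcp_pos: [0.4777, -0.0158, 0.2142]
orientation: [0.121, -3.139, 0.001]
contact_force: [1.1, -6.4, -1.8]
grip_width: 0.0472
```

```bash
python3 -c "
from h import *
avg(2)"
```

```text
Ftool [-0.19 -5.81  1.72] Fy [-6.4 -5.8 -5.2]
t 19.9333 tcp [ 0.4777 -0.0158  0.2142] F tool [-0.71 -5.22  1.68] w 0.047114341978688315 theta -0.217 rad 0.1398
```

The force is still 5.8 N after opening and seems to be decaying. I'll check where the post is before lifting.

```bash
python3 - <<'E'
from h import *
avg(5)
w=grab('wrist')
cv2.imwrite('pics/w6.png',cv2.resize(w['frame'][150:350,180:460],None,fx=2,fy=2))
E
```

```text
Ftool [-0.45 -5.16  1.73] Fy [-5.2 -6.  -4.7 -4.6 -5.4 -5. ]
t 20.1833 tcp [ 0.4777 -0.0158  0.2142] F tool [-0.07 -4.99  1.8 ] w 0.04717218234875 theta -0.217 rad 0.1398
```

View pics/w6.png

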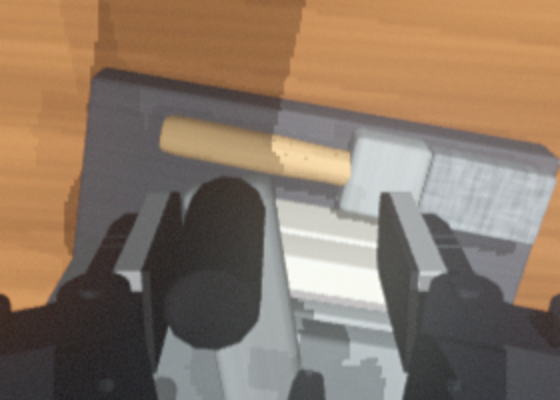

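The post at (215,310) is leaning on the right finger at about 5 N, so the handle has sprung back elastically to about -0.31. I'll let it relax slowly by following it back, rather than letting it snap.

Emit:
apply_moves(moves=[[[0, -0.2, 0], 0], [[0, -0.4, 0], 0], [[0, -0.6, 0], 0], [[0, -0.8, 0], 0], [[0, -1, 0], 0], [[0, -1, 0], 0]])

```text
clock: 20.73
tcp_pos: [0.4787, -0.0253, 0.2143]
orientation: [0.122, -3.139, -0.0]
contact_force: [-0.4, -1.9, 0.1]
grip_width: 0.0468
```

```bash
python3 -c "
from h import *
avg(3)"
```

```text
Ftool [-0.13 -1.86 -0.55] Fy [-1.9 -1.3 -1.4 -2.9]
t 20.8833 tcp [ 0.4787 -0.0254  0.2143] F tool [-0.   -2.91 -1.54] w 0.04705260081236148 theta -0.286 rad 0.1402
```

Emit:
apply_moves(moves=[[[0, -0.2, 0], 0], [[0, -0.4, 0], 0], [[0, -0.6, 0], 0], [[0, -0.8, 0], 0], [[0, -1, 0], 0], [[0, -1, 0], 0]])

```text
clock: 21.38
tcp_pos: [0.4796, -0.0356, 0.2143]
orientation: [0.122, -3.139, 0.0]
contact_force: [0.3, -0.1, -0.2]
grip_width: 0.047
```

```bash
python3 - <<'E'
from h import *
avg(3)
w=imaging.grab_frame('wrist');cv2.imwrite('pics/w7.png',w['frame'])
g=cv2.cvtColor(w['frame'],cv2.COLOR_BGR2GRAY)
for row in(300,310):print(row,g[row,200:420:4].tolist())
E
```

```text
Ftool [-0.12 -0.14  0.25] Fy [-0.1  0.3 -0.6 -0.3]
t 21.5333 tcp [ 0.4796 -0.0351  0.2143] F tool [ 0.31 -0.27  0.56] w 0.0472644923451277 theta -0.354 rad 0.1415
300 [167, 166, 91, 47, 46, 51, 53, 48, 44, 47, 50, 47, 45, 64, 46, 40, 40, 84, 90, 92, 92, 67, 58, 64, 59, 63, 63, 60, 67, 66, 64, 70, 62, 68, 173, 168, 136, 163, 162, 161, 162, 190, 193, 132, 74, 69, 76, 76, 70, 63, 65, 65, 68, 61, 64]
310 [50, 51, 49, 49, 49, 42, 47, 48, 46, 47, 48, 46, 44, 60, 48, 42, 47, 136, 151, 148, 149, 121, 60, 61, 58, 61, 59, 59, 58, 66, 62, 66, 69, 87, 171, 171, 155, 104, 103, 144, 141, 144, 148, 182, 66, 67, 74, 68, 65, 65, 59, 59, 59, 62, 58]
```

The handle is now unloaded (about 0 N) with the post free between the pads, about 4 mm towards the right one. I'll centre on it and lift straight up.

Emit:
apply_moves(moves=[[[0, -0.2, 0], 0], [[0, -0.4, 0], 0], [[0, -0.4, -1], 0], [[0, -0.4, -3], 0], [[0, -0.4, -6], 0], [[0, -0.4, -9], 0], [[0, -0.4, -11], 0], [[0, -0.4, -11], 0]])

```text
clock: 22.25
tcp_pos: [0.4822, -0.0395, 0.3295]
orientation: [-0.122, 3.131, 0.002]
contact_force: [0.5, -0.4, 0.3]
grip_width: 0.0469
```

Emit:
apply_moves(moves=[[[0, -4, 0], 0], [[0, -8, 0], 0], [[0, -12, 0], 0], [[0, -16, 0], 0], [[0, -20, 0], 0], [[0, -24, 0], 0], [[0, -28, 0], 0], [[0, -28, 0], 0], [[0, -28, 0], 0]])

```text
clock: 23.0
tcp_pos: [0.5004, -0.3212, 0.3239]
orientation: [0.114, -3.138, 0.002]
contact_force: [0.2, 0.4, 0.5]
grip_width: 0.0472
```

```bash
python3 - <<'E'
from h import *
avg(2)
t=grab('top','top2.png')
a=cv2.imread('pics/top0.png')
d=cv2.absdiff(a,t['frame']).max(2)
c=np.hstack([t['frame'][95:195,255:365],a[95:195,255:365]])
out=np.zeros((600,640,3),np.uint8);out[:300]=cv2.resize(t['frame'],(480,300))[:, :480].repeat(1,0) if False else cv2.copyMakeBorder(cv2.resize(t['frame'],(480,300)),0,0,0,160,cv2.BORDER_CONSTANT)
out[300:591]=cv2.resize(c,(640,291),interpolation=cv2.INTER_CUBIC)
cv2.imwrite('pics/fin.png',out)
E
```

```text
Ftool [-0.1   0.25  0.04] Fy [ 0.4 -0.1  0.4]
t 23.1 tcp [ 0.5017 -0.3176  0.3239] F tool [-0.15  0.44  0.84] w 0.046882402108226535 theta -1.324 rad 0.3382
```

View pics/fin.png

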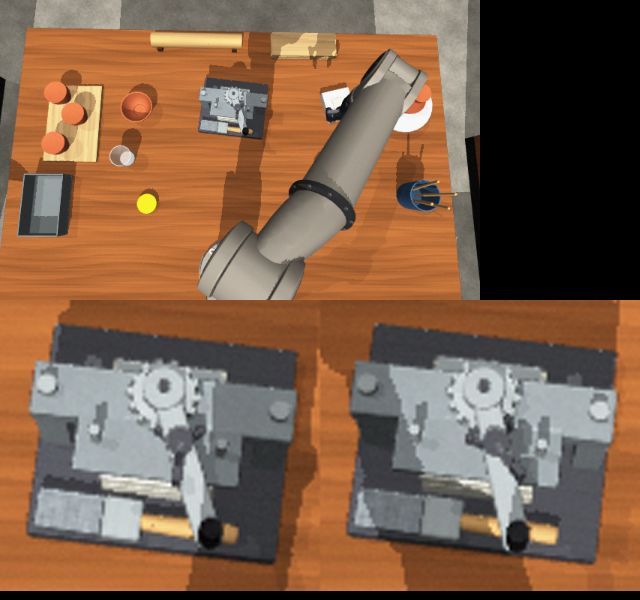

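The final top view shows the selector on the left side of the bar, the handle resting free, and the brush, bowl, puck and visible cup where they were. The gripper is well clear at 0 N, so I'm handing in.

```bash
python3 -c "
from h import *
print(r.hand_in())"
```

```text
the job is handed in; nothing more can be done
None
```

I flipped the selector to the tightening side, wound the press down in two full strokes and part of a third, and stopped when the handle went solid. The arm was clear at 0 N when I handed the job in, at about 23 s on the robot's clock.

**Selector:** the wrist view showed the fin on the press's left, where it should be at +0.38. I pushed it slightly too far, which swung the handle about 12 mm in its free play at 2–3 N.

**Solid feel:** held force at the post rose from 6.1 to 9.1 to 11.5 N over about 15 mm of swing. I stopped there, below the roughly 18 N at which the mould cracks. The scene view showed the foot down on the mould, with no visible further movement after the second stroke.

**Surroundings:** in the last top view the brush, puck, bowl and one cup were where they started. The arm hid the other cup and the jar, and hid part of the spare mould, so I did not check those. Nothing was commanded near them at table height.

**What disagreed:**
- **Force rise:** it was gentler than the "few mm" described, and the handle sprang back about 0.17 rad as I let go. I took this for give in the handle and pawl, not the screw slipping. I did not test that by pushing again.
- **Mould height:** my picture estimate of the mould top (74–77 mm) is lower than the roughly 82 mm that the winding count suggests. The scene camera resolves only about 5 mm per pixel in height, so I trusted the force.
- **Clamping load:** I did not measure it directly. By the figures given, 11.5 N at the post should mean about 140–210 N on the mould.

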